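Back the bench winch off by one notch

TASK

The bare drum of the bench winch stands one notch too far forward for its cable to be fitted. With a fingertip push the pawl's thumb lever over to lift the pawl out of the ratchet teeth so that it stays back, push the spoked hand wheel backward (its top towards the pawl's side) by one notch and no more, then tip the pawl back so that it drops into the next tooth gap. Everything is done by gentle pushes, there is nothing to take hold of or pick up; leave the tools and parts lying round the winch where they are.

Things in the scene. Friction and masses are not known exactly. Their poses are not given: they have to be found in the camera images.
- winch: fixed hand winch: dark base plate 165 x 200 x 10 mm, grey cheeks, drum between. Origin on the worktop under the ratchet wheel; z up; +x along the axle from the spoked hand wheel (front) to the drum (back); +y to the left seen from the front. Front cheek: plate at x=20 to 28 mm; its upright by the pawl (y=47 to 87 mm) is 186 mm high, the stop bracket beside it ends at y=95, z=192 mm.
- ratchet_wheel (a joint): turn of hand wheel, ratchet and drum, rad; grows backward (top towards the winch's +y). Start 0 to -0.08 (slack). One notch = 0.628. Stays where left; about 2 N at a knob turns it. The pawl blocks backward turning only. If left a little short of the notch (from 0.42) the pawl drops onto the tooth's sloping back, which is right; beyond about 0.65 a tooth tip is under the nose and it cannot drop.
- spoke_knob (a point): centre of the black 20 mm ball on the uppermost spoke of the hand wheel (five 10 mm rods 72 degrees apart, ball centres 78 mm from the axle, in the plane x=-55 mm of the winch). At the start it is 18 degrees to the -y side of straight up, about y=-24, z=174 mm in the winch's frame; one notch takes it to 18 degrees on the +y side, 48 mm across.
- pawl (a joint): lift of the pawl, rad: 0 nose home in the tooth gap, 0.3 clear of the tips, 0.9 back against its stop. It swings by its own weight: below about 0.4 it falls into the teeth, above about 0.6 it falls back to the stop and stays. Pivot parallel to the axle at x=0, y=70, z=172 mm of the winch's frame; the nose points to -y.
- pawl_knob (a point): centre of the black 20 mm ball on the pawl's thumb lever (9 mm rod, ball centre 55 mm from the pivot), at x=0 of the winch's frame. Pawl home: ball at about y=51, z=224 mm; pushing it to +y lifts the pawl. Pawl fully back: ball at about y=99, z=219 mm; pushing it to -y to about upright (y=70) lets the pawl drop. Less than 2 N moves it.
- nut: loose steel hexagon nut, 24 x 27 x 13 mm, lying by the winch; not to be moved
- bolt: loose steel hexagon bolt, 50 mm long, lying by the winch; not to be moved
- spanner: loose combination spanner, 240 mm long, lying by the winch; not to be moved
- pliers: loose pliers with red handles, 185 mm long, lying by the winch; not to be moved
- tape_roll: loose small roll of black tape, 62 mm across, 19 mm high, lying by the winch; not to be moved
- axle (a point): centre of the ratchet wheel (steel, 10 saw teeth, 120 mm over the tips, 12 mm thick), on the level axle, 100 mm above the winch's origin; moves with the winch only

How it is judged:
On the way, in this order (a step that is already met when the one before it is completed fails the run):
1. the pawl is lifted clear of the teeth while the wheel still stands in its first notch (value of joint pawl above 0.35 rad and value of joint ratchet_wheel below 0.1 rad), for 0.1 s.
2. the wheel is pushed back past the tooth tip with the pawl lifted (value of joint each of pawl, ratchet_wheel above 0.2 rad), for 0.1 s.
At the end, for the whole second after the job is handed in: The wheel stands one notch back (0.40 to 0.70 rad, so that the pawl lies in the next tooth gap) and at rest, and the pawl is down in the gap (below 0.13 rad) (value of joint ratchet_wheel between 0.4 and 0.7 rad and value of joint pawl below 0.13 rad and velocity of joint ratchet_wheel between -0.05 and 0.05 rad/s); the robot touches nothing.
It fails at once if the wheel is turned back by more than one and a half notches (value of joint ratchet_wheel above 0.95 rad).
It fails at once if the wheel is wound forward (value of joint ratchet_wheel below -0.35 rad).
It fails at once if the winch is pushed roughly (over 25 N) (contact force between the arm and winch above 25 N).
It fails at once if the fingers push the winch roughly (over 25 N) (contact force between the fingers and winch above 25 N).
It fails at once if a thing lying round the winch is moved or lifted by more than 15 mm (distance of any of nut, bolt, spanner, pliers, tape_roll from where it was at the start of the episode above 0.015 m).
It also fails if it takes over 45 s, if anything falls off the work surface, if the arm or the gripper's body presses on something with over 40 N, if the wrist force passes 120 N, or if a joint passes its speed limit or range.

ROBOT

A 6-joint arm with a two-finger parallel gripper is mounted at the origin on a cart in front of the work surface, level with it; the furniture and walls round the work are solid. World frame = base frame: x ahead of the robot, y to its left, z up, the work surface at z = 0. Lengths are in m, angles in rad, forces in N, time in s.
With the tool pointing down it reaches from about 0.275 to 0.875 m from the base axis. Payload 12.5 kg.
Tool frame: the origin (TCP) lies at the very end of the fingers, on their centre line; the grasp point (between the pads) lies 19 mm behind it (manip.grasp_offset is the distance from the TCP to the grasp point, in m); z points along the fingers, y is the line along which they close (so a half turn about z gives the same grasp; the last joint's range is limited). The gripper opens to 85 mm and grips with 20 to 120 N. Pads are 22 mm wide; open, the fingers measure 114 mm over their backs; the gripper's body (76 mm by 85 mm) begins 54 mm behind the grasp point. The pads swing forward as they close: fully open they stand 13 mm farther back than shut.
Start: joints at [-1.32, 0.351, 1.652, -0, 1.139, -0.085], TCP at [0.181, -0.519, 0.231] pointing down, gripper open.
Joint ranges: [-2.75, 2.75], [-0.79, 2.1], [0.01, 2.65], [-1.57, 4.71], [0.07, 3.14], [-2.87, 2.87]. Speed limits (rad/s): [2.22, 2.22, 2.79, 3.14, 3.14, 3.14].

INTERFACE

Orientations are given as a unit quaternion [w, x, y, z].
In Python, from cell import manip, camera, workorder gives the robot as it stands.
- The arm moves only by the tool arm_command, never from a script. Its argument "motion" is one flat list of numbers, 5 for each row, row after row: the opening in per cent of the stroke, from 0 (shut) to 100 (fully open), then the shift along the tool's x, y, z in cm, then the turn about the tool's z in rad. In form: [claw, tx, ty, tz, twist, claw, tx, ty, tz, twist, ...]. A call has 1 to 20 rows; each row shifts and turns the commanded pose from where the row before left it, along the tool's axes as they then stand; what a row does not reach is not made up. A row lasts 1/8 s, in which the tool goes at most 62.5 mm and 10.7 degrees, less where a joint would pass 70% of its speed; a pose out of reach is approached as far as the arm can. A call is refused whole if a number of a shift passes 6.25 or a number of a turn 0.188, either way. A call with a gripper value outside its range is refused whole. The fingers move at their own pace and stop on an object; "squeeze" is the grip in N (left out, the last holds). Time passes only in rows, so rows that do not move let the fingers close. It gives the time, the measured TCP pose, the force, the opening and the grip force at its end, in the units of the state.
- manip.observe(): the state, without advancing time (a new reading comes with each control period).
- camera(name): name is "scene" or "top" or "wrist"; returns a dict with "pixels" (420x560x3 uint8, red, green, blue), "intrinsics" (3x3 intrinsics, pixels), "k1" (the pictures are not rectified: a ray, as slopes to the right and down, at radius r is drawn at 1 + k1 r^2 times it, then the intrinsics apply), "rvec" (rotation vector, rad) and "tvec" (3), from world to camera coordinates, as OpenCV has them; the wrist camera has in their place "hand_eye" (4x4, takes a point from camera to tool coordinates, whose origin is the TCP and whose axes are the flange's). Camera axes: x right, y down, z forward; pixel columns grow to the right and rows downward; lengths in m; the calibration is good to about 2 mm. A picture is of the moment at which its call begins: read the wrist's pose just before it. There is no depth.
- workorder.sign_off(): hands the job in; it is judged then, once.
The state is a dict: "t": time; "joint_pos": joint angles; "dq": joint speeds; "tau": joint torques, N m; "position": TCP position; "tool_rot": TCP orientation; "wrist_force": force on the tool from outside, world axes, zero at the start; "wrist_torque": the same for the moment, N m; "grip_width": finger opening in m; "grasp_force": force on a finger pad.
Only numpy, scipy, OpenCV 4.12 (cv2) and the standard library are available. Lean on these libraries where they do the work, as an engineer would, in place of code of your own. Each camera call takes 0.05 s, during which the arm holds its last target. There are 200 camera calls.

## Working session

There is one attempt and no reset: what is moved stays moved. The work goes in short steps, Python scripts to look and compute and a tool call to move; the robot and the scene stay as the last step left them, time stands still between calls to the robot, and variables do not carry over. Pictures are saved under pics/ and viewed, at most 10 in all, crops included, and the job is handed in when it is done.

Besides the shell and the picture viewer there is one more tool, called after "Emit:" in YAML: its name, and indented under it one key for each argument. arm_command: Moves the arm, as the interface text tells. Its arguments: {"type":"object","properties":{"motion":{"type":"array"},"squeeze":{"type":"number"}},"required":["motion"]}

```bash
mkdir -p pics; ls; cat > h.py <<'E'
import numpy as np, cv2
from cell import manip, camera, workorder
from scipy.spatial.transform import Rotation as R
def snap(n,f=None):
    c=camera(n)
    if f: cv2.imwrite(f,c["pixels"][:,:,::-1])
    return c
def ray(c,u,v):
    K=np.array(c["intrinsics"]); d=np.array([(u-K[0,2])/K[0,0],(v-K[1,2])/K[1,1]]); s=d.copy()
    for _ in range(20): s=d/(1+c["k1"]*(s@s))
    M=R.from_rotvec(np.ravel(c["rvec"])).as_matrix(); t=np.ravel(c["tvec"])
    r=M.T@np.array([s[0],s[1],1]); return -M.T@t, r/np.linalg.norm(r)
def plane(c,u,v,z):
    o,r=ray(c,u,v); return o+r*(z-o[2])/r[2]
def tri(l):
    A=np.zeros((3,3));b=np.zeros(3)
    for o,r in l:
        P=np.eye(3)-np.outer(r,r);A+=P;b+=P@o
    p=np.linalg.solve(A,b); return p,[np.linalg.norm((np.eye(3)-np.outer(r,r))@(p-o)) for o,r in l]
def proj(c,p):
    M=R.from_rotvec(np.ravel(c["rvec"])).as_matrix(); q=M@np.asarray(p)+np.ravel(c["tvec"]); s=q[:2]/q[2]; s=s*(1+c["k1"]*(s@s))
    K=np.array(c["intrinsics"]); return K[0,0]*s[0]+K[0,2],K[1,1]*s[1]+K[1,2]
E
python3 - <<'E'
from h import *
import pickle
d={}
for n in("scene","top"):
    d[n]=snap(n,f"pics/{n}0.png"); print(n,ray(d[n],280,210))
pickle.dump(d,open("d.pkl","wb"))
s=manip.observe(); print({k:np.round(s[k],3) for k in("t","position","tool_rot","grip_width","wrist_force")})
E
```

```text
pics
scene (array([0.05230022, 0.5237609 , 0.81882385]), array([ 0.5170259 , -0.52126554, -0.67894511]))
top (array([0.50686283, 0.02772779, 1.47106333]), array([ 0.05392705,  0.02449074, -0.9982445 ]))
{'t': np.float64(0.1), 'position': array([ 0.181, -0.519,  0.231]), 'tool_rot': array([-0.001,  0.986,  0.167, -0.   ]), 'grip_width': np.float64(0.085), 'wrist_force': array([-0.374, -0.888,  0.65 ])}
```

View pics/scene0.png

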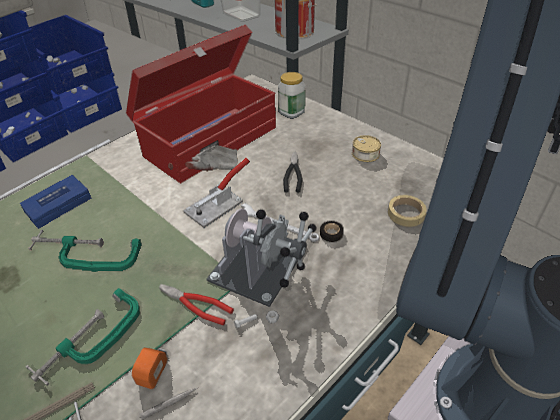

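View pics/top0.png

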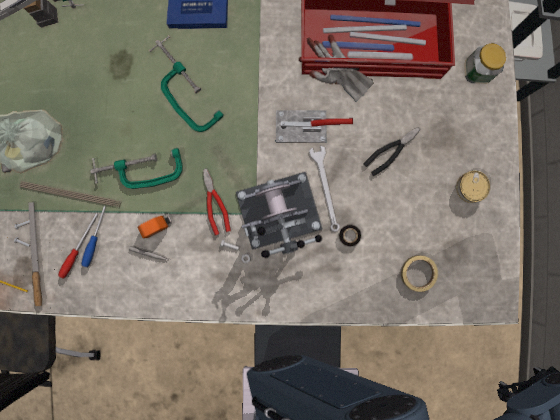

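The winch is at about (280,210) in the top view and (265,250) in the scene view, with its hand wheel facing the robot. I'll zoom in on it in both.

```bash
python3 - <<'E'
from h import *
import pickle
d=pickle.load(open("d.pkl","rb"))
a=d["top"]["pixels"][165:265,225:345,::-1]; b=d["scene"]["pixels"][200:300,205:325,::-1]
cv2.imwrite("pics/z1.png",cv2.resize(a,None,fx=6,fy=6,interpolation=cv2.INTER_CUBIC)[:600])
cv2.imwrite("pics/z2.png",cv2.resize(b,None,fx=6,fy=6,interpolation=cv2.INTER_CUBIC)[:600])
E
```

```text
(no output)
```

View pics/z1.png

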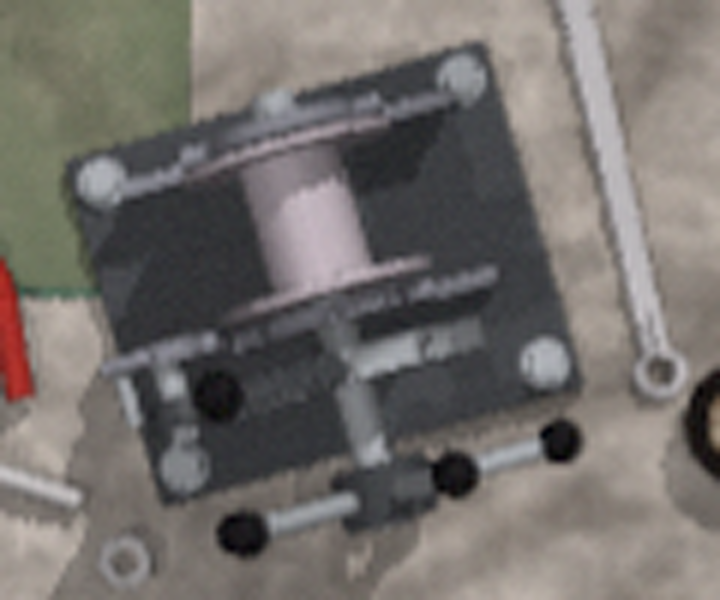

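View pics/z2.png

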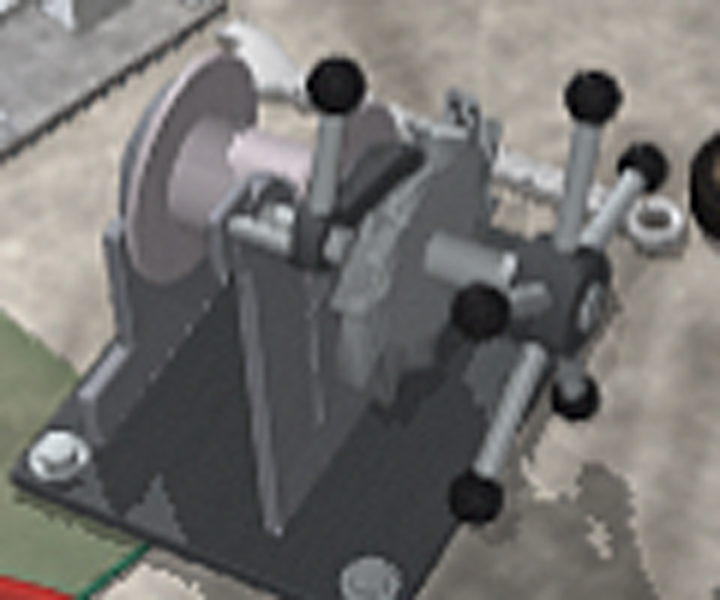

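The top crop shows the pawl ball at about (261,231), the uppermost spoke ball at (301,244), and side balls at (265.5,254) and (318.5,238.5). In the scene crop the same balls are at (261,214), (304,216), (285,252) and (312,228). The pawl is home.

```bash
python3 - <<'E'
from h import *
import pickle
d=pickle.load(open("d.pkl","rb"))
def cen(c,u,v):
    x,y=int(round(u)),int(round(v)); g=c["pixels"].max(2).astype(float)
    p=g[y-5:y+6,x-5:x+6]; m=(p<42).astype(np.uint8); n,l,st,ce=cv2.connectedComponentsWithStats(m,connectivity=4)
    k=l[5,5]; return ce[k][0]+x-5,ce[k][1]+y-5,st[k][4]
P={}
for n,t,s in [("pawl",(261,230.5),(260.6,214)),("spoke",(300.5,244),(303.5,216)),("left",(265,253.8),(284.8,251.3)),("right",(318.1,238.1),(311.4,227.4))]:
    a=cen(d["top"],*t);b=cen(d["scene"],*s)
    p,e=tri([ray(d["top"],*a[:2]),ray(d["scene"],*b[:2])]); P[n]=p
    print(n,np.round(a,1),np.round(b,1),np.round(p,4),np.round(e,4))
    P[n]=p
# wheel plane direction
w=P["left"]-P["right"]; th=np.arctan2(w[1],w[0]); yaw=th-np.pi/2; print("yaw wheel",np.degrees(yaw))
# plate bolts
B=[plane(d["top"],225+u/6-.4,165+v/6-.4,.018) for u,v in((183,468),(545,362),(462,76),(101,182))]
print(np.round(B,4)); v=B[0]-B[1]; print(np.degrees(np.arctan2(v[1],v[0]))-90); v=B[3]-B[0]; print(np.degrees(np.arctan2(v[1],v[0])))
C=[plane(d["top"],225+u/6-.4,165+v/6-.4,.01) for u,v in((168,503),(582,388),(486,42),(68,162))]
print(np.round(C,4)); v=C[0]-C[1]; print(np.degrees(np.arctan2(v[1],v[0]))-90,np.linalg.norm(v))
for y in np.radians([14,16]): 
    Rz=np.array([[np.cos(y),-np.sin(y),0],[np.sin(y),np.cos(y),0],[0,0,1]])
    for n,q in (("pawl",(0,.051,.224)),("spoke",(-.055,-.024,.174)),("left",(-.055,-.078*np.sin(np.radians(-18-0+0)),0))):
        if n!="left": print(n,"origin",np.round(P[n]-Rz@q,4))
E
```

```text
pawl [260.8 230.8  61. ] [260.4 214.   61. ] [0.5248 0.1019 0.2249] [0.0004 0.0004]
spoke [300.1 243.7  39. ] [303.4 216.   50. ] [0.4957 0.0093 0.1735] [0.0007 0.0007]
left [265.  253.6  41. ] [284.7 252.   70. ] [0.4696 0.0945 0.1512] [0.001 0.001]
right [317.9 238.2  30. ] [312.3 227.1  31. ] [ 0.5094 -0.0376  0.097 ] [0.0015 0.0015]
yaw wheel 16.79683661219981
[[ 0.496   0.1293  0.018 ]
 [ 0.5464 -0.0331  0.018 ]
 [ 0.6754  0.0062  0.018 ]
 [ 0.6248  0.169   0.018 ]]
17.260685239784323
17.135976786920953
[[ 0.4799  0.1364  0.01  ]
 [ 0.5351 -0.0504  0.01  ]
 [ 0.6921 -0.0047  0.01  ]
 [ 0.6344  0.1851  0.01  ]]
16.468594296311636 0.1947971481834862
pawl origin [0.5372 0.0524 0.0009]
spoke origin [ 5.432e-01  4.590e-02 -5.000e-04]
pawl origin [0.5389 0.0528 0.0009]
spoke origin [ 5.419e-01  4.750e-02 -5.000e-04]
```

Emit:
arm_command:
  motion: [0,3.64,-3.18,-0.43,0.04,0,3.64,-3.18,-0.43,0,0,3.64,-3.18,-0.43,0,0,3.64,-3.18,-0.43,0,0,3.64,-3.18,-0.43,0,0,3.64,-3.18,-0.43,0,0,3.64,-3.18,-0.43,0,0,3.64,-3.18,-0.43,0,0,3.64,-3.18,-0.43,0,0,3.64,-3.18,-0.43,0,0,3.64,-3.18,-0.43,0,0,3.64,-3.18,-0.43,0,0,3.64,-3.18,-0.43,0,0,3.64,-3.18,-0.43,0,0,0,0,0,0,0,0,0,0,0]
  squeeze: 30

```text
t: 2.1
position: [0.5368, 0.0558, 0.291]
tool_rot: [0.0, 0.989, 0.148, -0.001]
wrist_force: [-0.8, -0.1, -0.6]
grip_width: -0.0002
grasp_force: 0.0
```

```bash
cat >> h.py <<'E'
O=np.array([.5405,.0507,0]); Y=np.radians(17); W=R.from_euler("z",Y).as_matrix()
def where():
    s=manip.observe(); p=W.T@(np.array(s["position"])-O); q=s["tool_rot"]; M=R.from_quat([q[1],q[2],q[3],q[0]]).as_matrix()
    print("t",round(float(s["t"]),2),"winch mm",np.round(p*1000,1),"yaw",round(np.degrees(np.arctan2(M[1,0],M[0,0])),2),"tilt",np.round(M[:2,2],3),"F",np.round(s["wrist_force"],1),"grip",round(float(s["grip_width"]),4))
E
python3 -c "
from h import *
where(); snap('top','pics/t1.png')
a=cv2.imread('pics/t1.png')[165:265,225:345]; b=snap('scene')['pixels'][160:260,205:325,::-1]
cv2.imwrite('pics/t1z.png',np.hstack([cv2.resize(x,None,fx=3.3,fy=3.3,interpolation=2) for x in (a,b)]))"
```

```text
t 2.1 winch mm [ -2.   6. 291.] yaw 16.97 tilt [-0.001 -0.   ] F [-0.8 -0.1 -0.6] grip -0.0002
```

View pics/t1z.png

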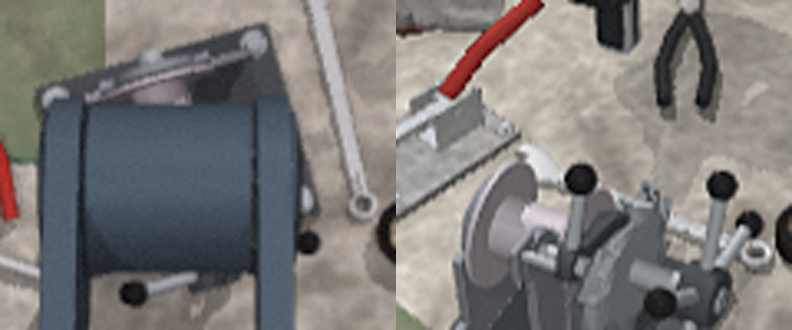

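The top view is blocked by the arm. The scene view shows the pawl ball at (580,180), with the winch untouched.

Emit:
arm_command:
  motion: [0,0.2,0,3,0,0,0,0,3,0,0,0,0,2.5,0,0,0,0,0,0,0,0,-1,0,0,0,0,-0.6,0,0,0,0,-0.6,0,0,0,0,-0.6,0,0,0,0,-0.6,0,0,0,0,-0.6,0,0,0,0,0,0,0]

```text
t: 3.58
position: [0.5274, 0.0954, 0.2064]
tool_rot: [-0.0, 0.989, 0.148, -0.0]
wrist_force: [0.2, -0.7, 0.2]
grip_width: -0.0002
grasp_force: 0.1
```

```bash
cat >> h.py <<'E'
def ball(c,q):
    u,v=proj(c,O+W@np.asarray(q)); return u,v
def blacks(c,x0,x1,y0,y1):
    m=(c["pixels"].max(2)<42).astype(np.uint8)[y0:y1,x0:x1]; n,l,st,ce=cv2.connectedComponentsWithStats(m,connectivity=4)
    return [(np.round(ce[k]+[x0,y0],1).tolist(),int(st[k][4])) for k in range(1,n) if 25<st[k][4]<120]
E
python3 -c "
from h import *
where(); c=snap('scene'); print(blacks(c,235,330,195,290))
for l in np.arange(0,.95,.1): print(round(l,1),np.round(ball(c,(0,.07+.055*np.sin(l-.35),.172+.055*np.cos(l-.35))),1))
for l in np.arange(0,.7,.1): print('w',round(l,1),np.round(ball(c,(-.055,.078*np.sin(l-.314),.1+.078*np.cos(l-.314))),1))
"
```

```text
t 3.58 winch mm [  0.5  46.6 206.4] yaw 16.98 tilt [-0.  0.] F [ 0.2 -0.7  0.2] grip -0.0002
[([303.4, 216.0], 45), ([324.3, 232.7], 95), ([312.1, 227.2], 28), ([284.7, 251.9], 59), ([300.1, 267.0], 26), ([283.5, 282.8], 53)]
0.0 [260.8 213.8]
0.1 [259.5 214.8]
0.2 [258.1 216.2]
0.3 [256.7 217.7]
0.4 [255.3 219.5]
0.5 [253.9 221.6]
0.6 [252.6 223.8]
0.7 [251.3 226.2]
0.8 [250.  228.7]
0.9 [248.9 231.3]
w 0.0 [302.5 216.5]
w 0.1 [301. 218.]
w 0.2 [299.5 219.9]
w 0.3 [297.9 222.2]
w 0.4 [296.2 224.7]
w 0.5 [294.6 227.5]
w 0.6 [293.  230.5]
```

Emit:
arm_command:
  motion: [0,0,-0.6,0,0,0,0,-0.6,0,0,0,0,-0.5,0,0,0,0,-0.4,0,0,0,0,0,0,0,0,0,0,0,0,0,0,3,0,0,0,0,2,0,0]

```text
t: 4.62
position: [0.5363, 0.0662, 0.2065]
tool_rot: [0.0, 0.989, 0.147, 0.0]
wrist_force: [-0.1, 0.6, -0.3]
grip_width: -0.0001
grasp_force: 0.0
```

```bash
python3 -c "
from h import *
where(); c=snap('scene'); print(blacks(c,235,330,195,290))
cv2.imwrite('pics/s2.png',cv2.resize(c['pixels'][140:290,205:345,::-1],None,fx=4,fy=4,interpolation=2))
"
```

```text
t 4.62 winch mm [  0.5  16.1 206.5] yaw 16.93 tilt [ 0. -0.] F [-0.1  0.6 -0.3] grip -0.0001
[([303.3, 216.0], 44), ([324.3, 233.0], 91), ([250.2, 227.9], 61), ([312.2, 227.2], 28), ([284.6, 251.7], 63), ([300.1, 267.0], 26), ([283.4, 282.8], 52)]
```

View pics/s2.png

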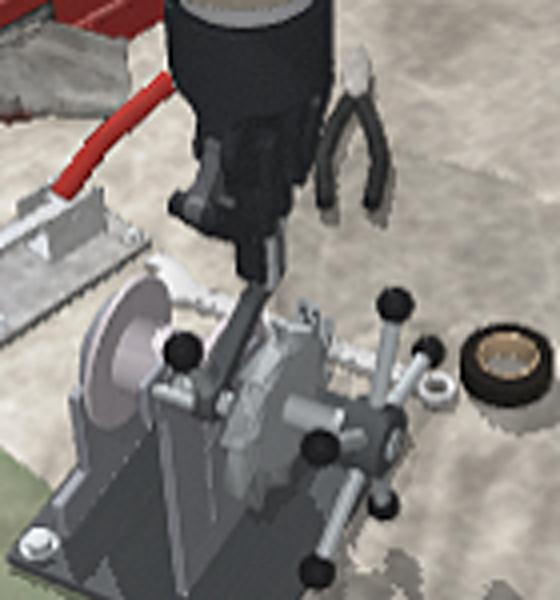

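The pawl ball is now at scene (250,228), so the lift is about 0.77. That is past the balance point, and the wheel ball has not moved at (303,216). Next I'll go to the spoke side.

Emit:
arm_command:
  motion: [0,0,0,-4,0,0,-2.8,3.8,0,0,0,-2.8,3.8,0,0,0,0,0,0,0,0,0,0,4,0,0,0,0,4.1,0,0,0,0,0,0]

```text
t: 5.55
position: [0.5033, -0.021, 0.1635]
tool_rot: [-0.001, 0.989, 0.147, -0.002]
wrist_force: [-0.5, -0.6, 0.9]
grip_width: 0.0
grasp_force: 0.0
```

```bash
python3 -c "
from h import *
where(); c=snap('scene'); print(blacks(c,235,330,195,290))
"
```

```text
t 5.55 winch mm [-56.5 -57.7 163.5] yaw 16.95 tilt [-0.005  0.001] F [-0.5 -0.6  0.9] grip 0.0
[([307.2, 202.0], 103), ([303.4, 216.1], 42), ([324.3, 232.9], 86), ([312.4, 227.2], 27), ([248.4, 232.0], 65), ([284.7, 251.8], 57), ([300.1, 267.0], 26), ([283.4, 282.8], 52)]
```

Emit:
arm_command:
  motion: [0,0,-0.8,0,0,0,0,-0.5,0,0,0,0,-0.5,0,0,0,0,-0.5,0,0,0,0,-0.5,0,0,0,0,-0.5,0,0,0,0,-0.5,0,0,0,0,-0.5,0,0,0,0,-0.4,0,0,0,0,0,0,0,0,0,0,0,0]

```text
t: 6.98
position: [0.4906, 0.0233, 0.1652]
tool_rot: [-0.0, 0.989, 0.147, -0.0]
wrist_force: [0.3, -0.7, -0.6]
grip_width: -0.0002
grasp_force: 0.0
```

```bash
python3 -c "
from h import *
where(); c=snap('scene'); print(blacks(c,235,330,195,300))
for l in np.arange(0,.7,.1): print('w',round(l,1),[np.round(ball(c,(-.055,.078*np.sin(l-.314+k*1.2566),.1+.078*np.cos(l-.314+k*1.2566))),1).tolist() for k in (0,-1,1,2)])
"
```

```text
t 6.97 winch mm [-55.7 -11.6 165.2] yaw 16.95 tilt [-0.001  0.   ] F [ 0.3 -0.7 -0.6] grip -0.0002
[([311.1, 216.9], 36), ([324.3, 232.7], 92), ([248.4, 232.0], 66), ([281.1, 269.9], 52), ([289.5, 281.3], 43)]
w 0.0 [[302.5, 216.5], [312.0, 225.3], [284.1, 253.9], [284.7, 282.4]]
w 0.1 [[301.0, 218.0], [312.0, 223.0], [283.2, 257.6], [285.8, 282.5]]
w 0.2 [[299.5, 219.9], [311.9, 220.9], [282.5, 261.0], [286.9, 282.3]]
w 0.3 [[297.9, 222.2], [311.6, 219.0], [281.9, 264.4], [288.1, 281.8]]
w 0.4 [[296.2, 224.7], [311.2, 217.4], [281.5, 267.5], [289.4, 280.9]]
w 0.5 [[294.6, 227.5], [310.7, 216.0], [281.3, 270.4], [290.8, 279.7]]
w 0.6 [[293.0, 230.5], [310.0, 215.0], [281.2, 273.0], [292.2, 278.3]]
```

Emit:
arm_command:
  motion: [0,0,-0.3,0,0,0,0,-0.3,0,0,0,0,-0.3,0,0,0,0,0,0,0,0,0,2,0,0]

```text
t: 7.65
position: [0.494, 0.0133, 0.1656]
tool_rot: [-0.0, 0.989, 0.148, 0.0]
wrist_force: [-0.7, -0.9, 0.1]
grip_width: 0.0001
grasp_force: 0.0
```

```bash
python3 -c "
from h import *
where(); c=snap('scene'); print(blacks(c,235,330,195,300))
"
```

```text
t 7.65 winch mm [-55.4 -22.2 165.6] yaw 17.03 tilt [-0.     0.001] F [-0.7 -0.9  0.1] grip 0.0001
[([308.4, 201.9], 38), ([324.4, 233.1], 90), ([293.2, 229.7], 50), ([248.4, 232.1], 64), ([281.2, 272.9], 53), ([291.1, 280.2], 38)]
```

The wheel now reads about 0.57, inside the range. Next I'll tip the pawl back.

Emit:
arm_command:
  motion: [0,0,0,-6,0,0,0,0,-5,0,0,1.8,-5.3,0,0,0,1.9,-5.3,0,0,0,1.8,-5.2,0,0,0,0,0,0,0,0,0,0,4,0,0,0,0,3,0,0,0,0,0,0]

```text
t: 8.82
position: [0.4996, 0.1791, 0.204]
tool_rot: [0.0, 0.989, 0.147, -0.002]
wrist_force: [0.4, -0.2, -0.3]
grip_width: 0.0001
grasp_force: 0.0
```

```bash
python3 -c "
from h import *
where(); c=snap('scene'); print(blacks(c,235,330,195,300))
"
```

```text
t 8.82 winch mm [ -1.6 134.7 204. ] yaw 16.91 tilt [-0.004 -0.001] F [ 0.4 -0.2 -0.3] grip 0.0001
[([310.2, 215.8], 40), ([324.3, 232.5], 100), ([293.2, 229.6], 56), ([281.0, 272.9], 61), ([291.0, 280.1], 40)]
```

Emit:
arm_command:
  motion: [0,0,0.8,0,0,0,0,0.5,0,0,0,0,0.5,0,0,0,0,0.5,0,0,0,0,0.5,0,0,0,0,0.5,0,0,0,0,0.5,0,0,0,0,0.4,0,0,0,0,0.4,0,0,0,0,0,0,0,0,0,-3,0,0,0,0,-2,-3,0,0,0,0,-5,0,0,0,0,0,0]

```text
t: 10.62
position: [0.5007, 0.1844, 0.289]
tool_rot: [-0.0, 0.989, 0.148, 0.003]
wrist_force: [-0.7, 0.4, -0.1]
grip_width: 0.0004
grasp_force: 0.0
```

```bash
python3 -c "
from h import *
where(); c=snap('scene'); print(blacks(c,235,330,195,300))
cv2.imwrite('pics/s3.png',cv2.resize(c['pixels'][140:290,205:345,::-1],None,fx=4,fy=4,interpolation=2))
"
```

```text
t 10.62 winch mm [  1.  139.5 289. ] yaw 16.99 tilt [0.006 0.002] F [-0.7  0.4 -0.1] grip 0.0004
[([237.7, 198.5], 55), ([260.6, 214.1], 66), ([310.2, 215.6], 44), ([324.3, 232.5], 104), ([293.3, 229.7], 57), ([280.9, 272.8], 62), ([291.1, 280.1], 40)]
```

View pics/s3.png

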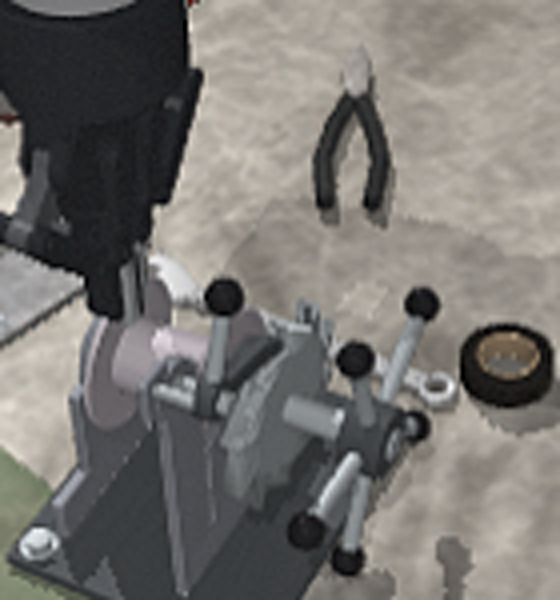

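The pawl ball is back at its home pixel (260.6,214.1), so the pawl is down. The wheel ball is at (293.3,229.7), about 0.57 rad, and the arm is clear.

```bash
python3 -c "
from h import *
print(workorder.sign_off())"
```

```text
the job is handed in; nothing more can be done
None
```

The job is handed in: by the camera, the wheel stands one notch back (about 0.57 rad), the pawl is down in the next tooth gap and the arm is clear; the sign-off returned no verdict.

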